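# Find the rocking corner of the jig plate and fold its shim flat

### The arm

A 7-joint arm with a two-finger parallel gripper is mounted at the origin on the work surface. World frame = base frame: x ahead of the robot, y to its left, z up, the work surface at z = 0. Lengths are in m, angles in rad, forces in N, time in s.
With the tool pointing down it reaches from about 0.4 to 0.925 m from the base axis. Payload 4.1 kg.
Tool frame: the origin (TCP) lies between the finger pads; the fingertips stand 25 mm ahead of it and the grasp point (between the pads) lies 6 mm ahead of it; z points along the fingers, y is the line along which they close (so a half turn about z gives the same grasp; the last joint's range is limited). The gripper opens to 85 mm and grips with 20 to 120 N. Pads are 22 mm wide; open, the fingers measure 114 mm over their backs; the gripper's body (76 mm by 85 mm) begins 54 mm behind the grasp point. The pads swing forward as they close: fully open they stand 13 mm farther back than shut.
Start: joints at [-1.256, 0.398, 0.045, 1.537, -0.019, 1.207, -0.051], TCP at [0.261, 0.595, 0.256] pointing down, gripper open.
Joint ranges: [-2.82, 2.82], [-0.49, 2.23], [-1.37, 1.46], [0, 2.46], [-1.36, 4.5], [0.23, 2], [-2.94, 2.94]. Speed limits (rad/s): [2.57, 2.57, 3.14, 3.14, 3.14, 3.14, 3.14].

### API

Orientations are given as a rotation vector (axis times angle).
In Python, from cell import readout, optics, job gives the robot as it stands.
- The arm moves only by the tool drive_tool, never from a script. Its argument "commands" is a list of rows, each an object with "delta_pos": the shift along the tool's x, y, z in mm, a list of three; "yaw": the turn about the tool's z in degrees; "grip": the opening, from 0 (shut) to 1 (fully open). In form: [{"delta_pos": [dx, dy, dz], "yaw": yaw, "grip": grip}, ...]. A call has exactly 8 rows; each row is the pose to reach, as a shift and turn from the pose commanded when the call began, along the tool's axes at that moment; what a row does not reach only later rows make up. A row lasts 1/12 s, in which the tool goes at most 41.7 mm and 7.16 degrees, less where a joint would pass 70% of its speed; a pose out of reach is approached as far as the arm can. A call with a gripper value outside its range is refused whole. The fingers move at their own pace and stop on an object; "squeeze" is the grip in N (left out, the last holds). Time passes only in rows, so rows that repeat a pose let the fingers close, or fill a call up. It gives the time, the measured TCP pose, the force, the opening and the grip force at its end, in the units of the state.
- readout.read_state(): the state, without advancing time (a new reading comes with each control period).
- optics.snapshot(name): name is "side" or "top"; returns the picture (384x512x3 uint8, red, green, blue); there is no depth.
- optics.camera_params(name): a dict with "fx", "fy", "cx", "cy" (pixels), "rvec" (rotation vector, rad) and "tvec" (3), from world to camera coordinates, as OpenCV has them. Camera axes: x right, y down, z forward; pixel columns grow to the right and rows downward; lengths in m; the calibration is good to about 2 mm. A picture is of the moment at which its call begins. camera_params takes no time and is no camera call.
- job.close_job(): hands the job in; it is judged then, once.
The state is a dict: "clock": time; "qpos": joint angles; "qd": joint speeds; "joint_efforts": joint torques, N m; "tool_pos": TCP position; "tool_rot": TCP orientation; "force": force on the tool from outside, world axes, zero at the start; "moment": the same for the moment, N m; "gripper_width": finger opening in m; "grip_force": force on a finger pad.
Only numpy, scipy, OpenCV 4.12 (cv2) and the standard library are available. Lean on these libraries where they do the work, as an engineer would, in place of code of your own. Each camera call takes 0.05 s, during which the arm holds its last target. There are 200 camera calls.

### The job

The jig plate on the bench stands firmly on three corners and rocks on the fourth. Press down on the plate's corners with a fingertip, one after another, until you find the one that rocks, pushing it down until it stops; then let it come back up and press that corner's fold-down shim completely flat so that the plate sits level. Leave the other three shims standing, do not lift or shift the plate, and leave the loose things around it and on it where they are.

Things in the scene. Friction and masses are not known exactly. Their poses are not given: they have to be found in the camera images.
- plate: loose aluminium jig plate, 200 (its x) x 170 (its y) x 12 mm, 1.7 kg, lying level over a dark steel slab; origin at the centre of its underside, x towards its far edge, y to its left, z up; top face 12 mm above the origin, 44 mm above the bench. Stop blocks at the middle of each edge keep it from sliding
- plate_mid (a point): centre of the plate's top face. Under each corner is a hidden foot pad (44 x 50 mm); springs centre the plate. Three corners are solid and give under 1 mm. Under the fourth, which changes from start to start, the pad is 5 mm too low: about 8 to 10 N there rocks the corner down some 4 mm to a stop; it springs back when let go
- corner_1 (a point): where to press the far left corner: point on the plate's top face at plate x +86, y +71 mm, 14 mm in from both edges, with a clear patch about 22 mm wide around it
- shim_1 (a joint): fold-down shim of the far left corner: steel tab 50 x 18 x 4 mm, hinged on a pin along the plate's y, 4 mm above the plate's top at plate x +66, y +50 mm; the tab reaches towards the plate's x middle. 0 to 0.1 rad: standing up (about 45 degrees) as at the start; 0.85: flat. Flat, a toe sticks out 5 mm under the plate: on a solid corner this would jack the plate up
- tab_1 (a point): point on the upper face of shim_1's tab, 40 mm from its pin, 10 mm short of its free end; it moves with the tab, at the start about 33 mm above the plate's top. Pressing straight down here (about 3 N; the stiff hinge stays where left) folds the tab flat, its upper face then 6 mm above the plate's top
- corner_2 (a point): where to press the far right corner: point on the plate's top face at plate x +86, y -71 mm, 14 mm in from both edges, with a clear patch about 22 mm wide around it
- shim_2 (a joint): fold-down shim of the far right corner: steel tab 50 x 18 x 4 mm, hinged on a pin along the plate's y, 4 mm above the plate's top at plate x +66, y -50 mm; the tab reaches towards the plate's x middle. 0 to 0.1 rad: standing up (about 45 degrees) as at the start; 0.85: flat. Flat, a toe sticks out 5 mm under the plate: on a solid corner this would jack the plate up
- tab_2 (a point): point on the upper face of shim_2's tab, 40 mm from its pin, 10 mm short of its free end; it moves with the tab, at the start about 33 mm above the plate's top. Pressing straight down here (about 3 N; the stiff hinge stays where left) folds the tab flat, its upper face then 6 mm above the plate's top
- corner_3 (a point): where to press the near right corner: point on the plate's top face at plate x -86, y -71 mm, 14 mm in from both edges, with a clear patch about 22 mm wide around it
- shim_3 (a joint): fold-down shim of the near right corner: steel tab 50 x 18 x 4 mm, hinged on a pin along the plate's y, 4 mm above the plate's top at plate x -66, y -50 mm; the tab reaches towards the plate's x middle. 0 to 0.1 rad: standing up (about 45 degrees) as at the start; 0.85: flat. Flat, a toe sticks out 5 mm under the plate: on a solid corner this would jack the plate up
- tab_3 (a point): point on the upper face of shim_3's tab, 40 mm from its pin, 10 mm short of its free end; it moves with the tab, at the start about 33 mm above the plate's top. Pressing straight down here (about 3 N; the stiff hinge stays where left) folds the tab flat, its upper face then 6 mm above the plate's top
- corner_4 (a point): where to press the near left corner: point on the plate's top face at plate x -86, y +71 mm, 14 mm in from both edges, with a clear patch about 22 mm wide around it
- shim_4 (a joint): fold-down shim of the near left corner: steel tab 50 x 18 x 4 mm, hinged on a pin along the plate's y, 4 mm above the plate's top at plate x -66, y +50 mm; the tab reaches towards the plate's x middle. 0 to 0.1 rad: standing up (about 45 degrees) as at the start; 0.85: flat. Flat, a toe sticks out 5 mm under the plate: on a solid corner this would jack the plate up
- tab_4 (a point): point on the upper face of shim_4's tab, 40 mm from its pin, 10 mm short of its free end; it moves with the tab, at the start about 33 mm above the plate's top. Pressing straight down here (about 3 N; the stiff hinge stays where left) folds the tab flat, its upper face then 6 mm above the plate's top
- hub: small flanged aluminium hub, 44 mm dia, 24 mm tall, standing loose on the middle of the plate; bystander, origin at its underside's centre
- bolt: steel bolt standing on its head (21 mm dia, 31 mm tall) on the slab's near ledge, between the plate and the robot; bystander, origin at its underside's centre
- pulley: aluminium pulley ring, 90 mm dia, 22 mm thick, lying on the bench; bystander, origin at its underside's centre
- grease: white grease jar, 60 mm dia, 85 mm tall; bystander, origin at its underside's centre
- wrench: steel wrench, 180 mm long, lying on the bench; bystander
- driver: screwdriver, 200 mm long, lying on the bench; bystander
- ingot: small round aluminium casting blank, 52 mm dia, 30 mm tall, on the bench; bystander, origin at its underside's centre

How it is judged:
By the outcome, as a careful person would: the job done as asked, in the order asked, and still so for the second after the job is handed in, with the robot touching nothing.
It also fails if it takes over 64 s, if anything falls off the work surface, if the arm or the gripper's body presses on something with over 40 N, if the wrist force passes 120 N, or if a joint passes its speed limit or range.

## Working session

There is one attempt and no reset: what is moved stays moved. The work goes in short steps, Python scripts to look and compute and a tool call to move; the robot and the scene stay as the last step left them, time stands still between calls to the robot, and variables do not carry over. Pictures are saved under pics/ and viewed, at most 10 in all, crops included, and the job is handed in when it is done.

Besides the shell and the picture viewer there is one more tool, called as name(argument=value, ...), one argument or row to a line, values as JSON. drive_tool: Moves the arm, as the interface text tells. Its arguments: {"type":"object","properties":{"commands":{"type":"array"},"squeeze":{"type":"number"}},"required":["commands"]}

```bash
mkdir -p pics; python3 - <<'E'
from cell import readout, optics
import cv2,numpy as np
for n in("top","side"):
    im=optics.snapshot(n); cv2.imwrite(f"pics/{n}0.png",im[:,:,::-1]); 
    p=optics.camera_params(n); R,_=cv2.Rodrigues(np.array(p["rvec"])); print(n,p,-R.T@np.array(p["tvec"]))
print(readout.read_state())
E
```

```text
top {'fx': 402.91052128184333, 'fy': 402.91052128184333, 'cx': 267.6850248592367, 'cy': 196.17323701765946, 'rvec': array([ 2.14725779, -2.21097373,  0.07000121]), 'tvec': array([-0.00357089,  0.52064939,  1.20083928])} [ 0.43040878 -0.02896859  1.23572352]
side {'fx': 362.7578684197206, 'fy': 362.7578684197206, 'cx': 257.0727130968189, 'cy': 191.75530657080978, 'rvec': array([ 0.13639974, -2.73177067,  1.40704821]), 'tvec': array([0.51512331, 0.10438554, 0.87291003])} [0.43077052 0.70164418 0.60029368]
{'clock': 0.1, 'qpos': array([-1.25600454,  0.39910076,  0.04505429,  1.53774516, -0.01870031,
        1.20689651, -0.05072147]), 'qd': array([-6.69277374e-05, -2.32765429e-03, -9.25104989e-04, -2.75858789e-03,
       -8.75957513e-04,  3.42521751e-04, -1.39482183e-03]), 'joint_efforts': array([ 3.49056456e-03, -4.76264763e+01,  1.37004487e+00, -2.54952085e+01,
        1.19513262e-02,  5.04437077e-03,  1.64307079e-05]), 'tool_pos': array([0.26112939, 0.5946728 , 0.25538277]), 'tool_rot': array([-6.45193923e-01, -3.07438988e+00,  2.69010923e-03]), 'force': array([-0.22998931,  0.59475709,  0.55901321]), 'moment': array([0.00099555, 0.00179405, 0.0116069 ]), 'grip_force': 0.0, 'gripper_width': 0.08509101208102882}
```

View pics/top0.png

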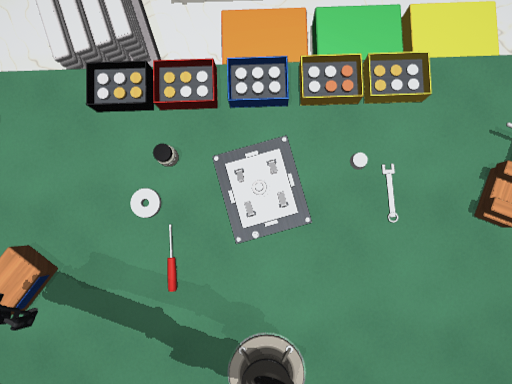

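View pics/side0.png

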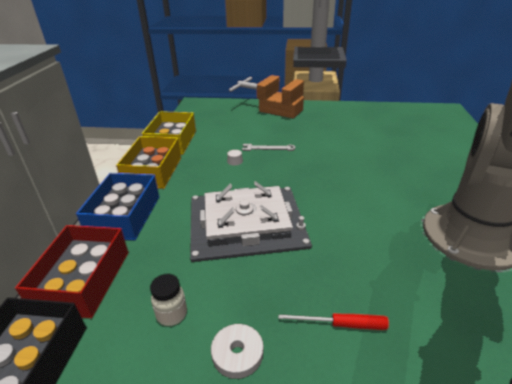

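The top view shows the plate at about (262,187), turned slightly, with the shims inward of its corners and the bolt at (255,234). The side view agrees. Next I'll measure the plate.

```bash
cat > h.py <<'E'
import cv2,numpy as np
from cell import readout, optics
from scipy.spatial.transform import Rotation as Ro
def cam(n):
    p=optics.camera_params(n); R=cv2.Rodrigues(np.array(p["rvec"]))[0]
    K=np.array([[p["fx"],0,p["cx"]],[0,p["fy"],p["cy"]],[0,0,1.]]); return K,R,np.array(p["tvec"])
def cast(n,uv,z):
    K,R,t=cam(n); c=-R.T@t; d=R.T@np.linalg.inv(K)@np.array([uv[0],uv[1],1.]); return c+d*(z-c[2])/d[2]
def proj(n,P):
    K,R,t=cam(n); q=(K@(R@np.atleast_2d(P).T+t[:,None])).T; return q[:,:2]/q[:,2:]
E
python3 - <<'E'
from h import *
im=cv2.imread("pics/top0.png"); hsv=cv2.cvtColor(im,cv2.COLOR_BGR2HSV)
m=((hsv[...,2]>165)&(hsv[...,1]<40)).astype(np.uint8); 
w=np.zeros_like(m); w[135:245,210:315]=1; m*=w
m=cv2.morphologyEx(m,cv2.MORPH_CLOSE,np.ones((7,7)))
m=cv2.morphologyEx(m,cv2.MORPH_OPEN,np.ones((17,17)))
c=max(cv2.findContours(m,cv2.RETR_EXTERNAL,cv2.CHAIN_APPROX_NONE)[0],key=cv2.contourArea)
r=cv2.minAreaRect(c); b=cv2.boxPoints(r); print(r)
W=np.array([cast("top",p,.044) for p in b]); print(b,W,[np.linalg.norm(W[i]-W[i-1]) for i in range(4)],W.mean(0))
# dark slab
d=((hsv[...,2]<110)&(hsv[...,1]<60)).astype(np.uint8)*w
d=cv2.morphologyEx(d|m,cv2.MORPH_CLOSE,np.ones((9,9)))
c2=max(cv2.findContours(d,cv2.RETR_EXTERNAL,cv2.CHAIN_APPROX_NONE)[0],key=cv2.contourArea)
r2=cv2.minAreaRect(c2);print("slab",r2,cast("top",r2[0],.02))
o=im.copy(); cv2.drawContours(o,[b.astype(int)],-1,(0,0,255),1)
v=np.hstack([cv2.resize(im[130:250,205:320],None,fx=3.4,fy=3.4,interpolation=cv2.INTER_CUBIC),cv2.resize(o[130:250,205:320],None,fx=3.4,fy=3.4,interpolation=cv2.INTER_CUBIC)])
cv2.imwrite("pics/a.png",v)
E
```

```text
((261.0, 188.0), (70.0, 64.0), 90.0)
[[229. 153.]
 [293. 153.]
 [293. 223.]
 [229. 223.]] [[ 0.6514088   0.0929892   0.044     ]
 [ 0.64552126 -0.0983294   0.044     ]
 [ 0.43696415 -0.091348    0.044     ]
 [ 0.44242939  0.09754436  0.044     ]] [np.float64(0.20902904851486034), np.float64(0.19140917763107387), np.float64(0.20867392743431404), np.float64(0.18897140583594071)] [5.44080899e-01 2.14039074e-04 4.40000000e-02]
slab ((261.3584899902344, 188.75469970703125), (90.657958984375, 78.29551696777344), 74.05460357666016) [ 5.43357347e-01 -2.83231383e-04  2.00000000e-02]
```

View pics/a.png

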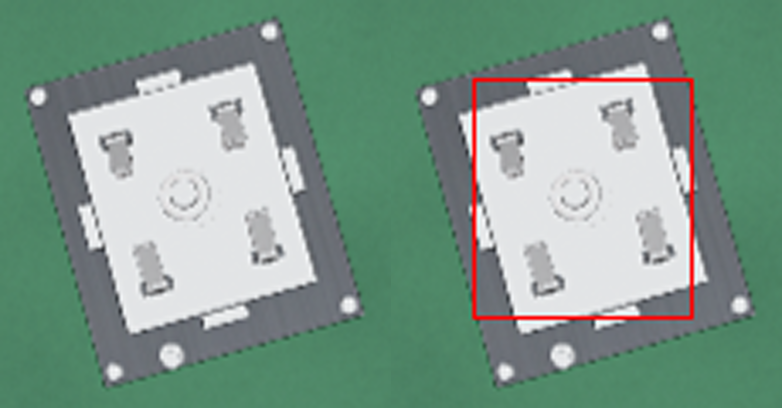

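The crop shows the plate's corners clearly at (69,115), (253,64), (316,280) and (131,333) in crop pixels. The red rectangle is wrong because the kernel was axis-aligned. I'll use an elliptical opening and check it against these corners.

```bash
python3 - <<'E'
from h import *
C=np.array([[69,115],[253,64],[316,280],[131,333]])
px=(C+.5)/3.4-.5+[205,130]
W=np.array([cast("top",p,.044) for p in px]); print(px,W,[np.linalg.norm(W[i]-W[i-1]) for i in range(4)])
src=np.array([[.1,.085],[.1,-.085],[-.1,-.085],[-.1,.085]])
a=src; b=W[:,:2]-W[:,:2].mean(0)
th=np.arctan2((a[:,0]*b[:,1]-a[:,1]*b[:,0]).sum(),(a*b).sum()); c=W.mean(0)[:2]
R=np.array([[np.cos(th),-np.sin(th)],[np.sin(th),np.cos(th)]]); print("mid",c,"yaw",np.degrees(th),"res mm",(b-a@R.T)*1e3)
for i,(x,y) in enumerate([(86,71),(86,-71),(-86,-71),(-86,71)]): print("corner",i+1,c+R@np.array([x,y])/1e3)
for i,(x,y) in enumerate([(66,50),(66,-50),(-66,-50),(-66,50)]):
  print("tab",i+1,c+R@np.array([x-np.sign(x)*33,y])/1e3)
# side check
im=cv2.imread("pics/side0.png"); 
P=np.c_[c+src@R.T,np.full(4,.044)]; q=proj("side",P); print(q)
o=cv2.resize(im[170:270,175:325],None,fx=4,fy=4,interpolation=cv2.INTER_CUBIC)
for p in q: cv2.circle(o,tuple(((p+.5-[175,170])*4).astype(int)),3,(0,0,255),-1)
cv2.imwrite("pics/b.png",o)
s=readout.read_state(); print(Ro.from_rotvec(s["tool_rot"]).as_matrix())
E
```

```text
[[224.94117647 163.47058824]
 [279.05882353 148.47058824]
 [297.58823529 212.        ]
 [243.17647059 227.58823529]] [[ 0.6201772   0.1058097   0.044     ]
 [ 0.66048831 -0.05713258  0.044     ]
 [ 0.46898954 -0.10597803  0.044     ]
 [ 0.42771124  0.05597846  0.044     ]] [np.float64(0.19881222294379483), np.float64(0.16785461200819554), np.float64(0.19763010722080904), np.float64(0.1671340814388012)]
mid [ 5.44341572e-01 -3.30612371e-04] yaw 14.280682974770237 res mm [[-0.10711989 -0.90032908]
 [-1.73030063  0.904217  ]
 [ 0.59071406  1.39322403]
 [ 1.24670646 -1.39711196]]
corner 1 [0.61017035 0.08968923]
corner 2 [ 0.64519782 -0.04792282]
corner 3 [ 0.4785128  -0.09035046]
corner 4 [0.44348533 0.0472616 ]
tab 1 [0.56398822 0.05626452]
tab 2 [ 0.58865545 -0.04064537]
tab 3 [ 0.52469492 -0.05692575]
tab 4 [0.50002769 0.03998415]
[[206.89000292 235.88735296]
 [205.09057978 192.80921763]
 [279.44284141 185.72505529]
 [293.31310917 226.58929906]]
[[-9.15632598e-01  4.02015687e-01 -5.77451953e-04]
 [ 4.02016082e-01  9.15631158e-01 -1.62882593e-03]
 [-1.26080576e-04 -1.72355109e-03 -9.99998507e-01]]
```

View pics/b.png

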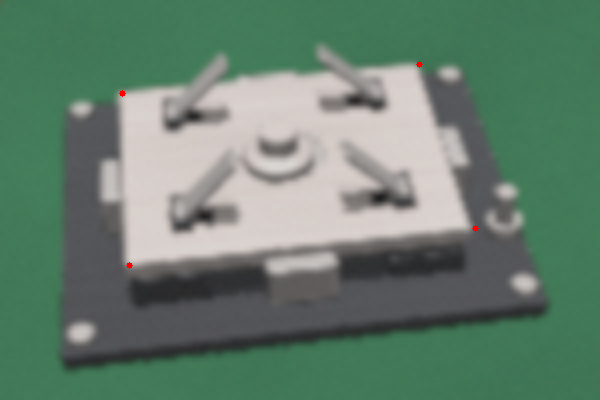

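Projected into the side view, the top-view corners land on the plate's corners within about 1.5 mm. That's good enough to move, so I'll head to corner 1 with the fingers closing and tool y turning onto plate x.

drive_tool(
  commands=[
    {"delta_pos": [-32, -20, 0], "yaw": 6.5, "grip": 0},
    {"delta_pos": [-65, -40, 0], "yaw": 13, "grip": 0},
    {"delta_pos": [-97, -60, 0], "yaw": 19.5, "grip": 0},
    {"delta_pos": [-130, -80, 0], "yaw": 26, "grip": 0},
    {"delta_pos": [-162, -100, 0], "yaw": 32.5, "grip": 0},
    {"delta_pos": [-195, -120, 0], "yaw": 39, "grip": 0},
    {"delta_pos": [-227, -140, 0], "yaw": 45.5, "grip": 0},
    {"delta_pos": [-260, -160, 0], "yaw": 52, "grip": 0},
  ],
  squeeze=30,
)

```text
clock: 0.77
tool_pos: [0.4354, 0.3424, 0.256]
tool_rot: [-1.934, -2.475, 0.001]
force: [0.5, -0.4, -0.3]
gripper_width: -0.0001
grip_force: 0.0
```

```bash
cat >> h.py <<'E'
c=np.array([.5443,-.0003]); th=np.radians(14.28)
def go(px,py,ztip):
    s=readout.read_state(); R=Ro.from_rotvec(s["tool_rot"]).as_matrix()
    xy=c+np.array([[np.cos(th),-np.sin(th)],[np.sin(th),np.cos(th)]])@[px/1e3,py/1e3]
    d=np.r_[xy,ztip/1e3+.025]-s["tool_pos"]
    e=(np.degrees(np.arctan2(R[1,1],R[0,1])-th)+90)%180-90
    print("delta mm",np.round(R.T@d*1e3,1),"yaw",round(e,2),"t",s["clock"],"F",np.round(s["force"],2),"tip z",round(s["tool_pos"][2]*1e3-25,2),"w",round(s["gripper_width"],4))
E
python3 -c "
from h import *
go(88,73,110)"
```

```text
delta mm [-285.4  110.5  121. ] yaw -0.29 t 0.7667 F [ 0.49 -0.42 -0.31] tip z 231.03 w -0.0001
```

drive_tool(
  commands=[
    {"delta_pos": [-36, 14, 0], "yaw": -0.3, "grip": 0},
    {"delta_pos": [-72, 28, 0], "yaw": -0.3, "grip": 0},
    {"delta_pos": [-108, 42, 0], "yaw": -0.3, "grip": 0},
    {"delta_pos": [-144, 56, 0], "yaw": -0.3, "grip": 0},
    {"delta_pos": [-180, 70, 20], "yaw": -0.3, "grip": 0},
    {"delta_pos": [-215, 83, 40], "yaw": -0.3, "grip": 0},
    {"delta_pos": [-250, 97, 60], "yaw": -0.3, "grip": 0},
    {"delta_pos": [-285, 110, 80], "yaw": -0.3, "grip": 0},
  ],
)

```text
clock: 1.43
tool_pos: [0.6105, 0.0969, 0.1772]
tool_rot: [-1.921, -2.486, -0.0]
force: [0.3, 0.5, -0.5]
gripper_width: 0.0
grip_force: 0.0
```

```bash
python3 -c "
from h import *
go(88,73,55)"
```

```text
delta mm [-4.9 -0.2 97.2] yaw 0.34 t 1.4333 F [ 0.27  0.5  -0.54] tip z 152.19 w 0.0
```

drive_tool(
  commands=[
    {"delta_pos": [0, 0, 20], "yaw": 0, "grip": 0},
    {"delta_pos": [0, 0, 40], "yaw": 0, "grip": 0},
    {"delta_pos": [0, 0, 60], "yaw": 0, "grip": 0},
    {"delta_pos": [0, 0, 75], "yaw": 0, "grip": 0},
    {"delta_pos": [0, 0, 85], "yaw": 0, "grip": 0},
    {"delta_pos": [0, 0, 92], "yaw": 0, "grip": 0},
    {"delta_pos": [0, 0, 92], "yaw": 0, "grip": 0},
    {"delta_pos": [0, 0, 92], "yaw": 0, "grip": 0},
  ],
)

```text
clock: 2.1
tool_pos: [0.6101, 0.0983, 0.0865]
tool_rot: [1.921, 2.486, 0.0]
force: [0.5, -0.3, 0.8]
gripper_width: 0.0001
grip_force: 0.0
```

```bash
python3 -c "
from h import *
go(88,73,45)
a=optics.snapshot('side')[160:280,160:335,::-1]; b=optics.snapshot('top')[130:250,205:320,::-1]
r=lambda i:cv2.resize(i,None,fx=3.2,fy=3.2,interpolation=cv2.INTER_CUBIC)
o=np.hstack([r(a),r(b)]);o=cv2.resize(o,None,fx=790/o.shape[1],fy=790/o.shape[1]);cv2.imwrite('pics/c.png',o)"
```

```text
delta mm [-6.3 -0.2 16.5] yaw 0.32 t 2.1 F [ 0.45 -0.27  0.83] tip z 61.52 w 0.0001
```

View pics/c.png

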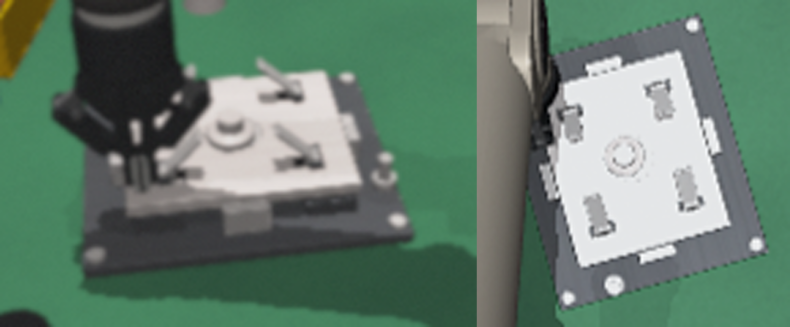

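The side view shows the shut fingertip over the far left corner at about (140,185), and the top view is partly hidden by the arm. The tip is 6 mm too far left, so I'll correct that and come down.

drive_tool(
  commands=[
    {"delta_pos": [-6, 0, 0], "yaw": 0, "grip": 0},
    {"delta_pos": [-6, 0, 5], "yaw": 0, "grip": 0},
    {"delta_pos": [-6, 0, 9], "yaw": 0, "grip": 0},
    {"delta_pos": [-6, 0, 12], "yaw": 0, "grip": 0},
    {"delta_pos": [-6, 0, 14], "yaw": 0, "grip": 0},
    {"delta_pos": [-6, 0, 15], "yaw": 0, "grip": 0},
    {"delta_pos": [-6, 0, 15.5], "yaw": 0, "grip": 0},
    {"delta_pos": [-6, 0, 15.5], "yaw": 0, "grip": 0},
  ],
)

```text
clock: 2.87
tool_pos: [0.6114, 0.0925, 0.0706]
tool_rot: [-1.921, -2.486, 0.0]
force: [-0.3, -0.6, -0.1]
gripper_width: -0.0001
grip_force: 0.0
```

```bash
python3 -c "
from h import *
go(88,73,44)"
```

```text
delta mm [-0.4  0.1  1.6] yaw 0.33 t 2.8667 F [-0.27 -0.58 -0.08] tip z 45.64 w -0.0001
```

drive_tool(
  commands=[
    {"delta_pos": [0, 0, 0.5], "yaw": 0, "grip": 0},
    {"delta_pos": [0, 0, 1], "yaw": 0, "grip": 0},
    {"delta_pos": [0, 0, 1.5], "yaw": 0, "grip": 0},
    {"delta_pos": [0, 0, 2], "yaw": 0, "grip": 0},
    {"delta_pos": [0, 0, 2.5], "yaw": 0, "grip": 0},
    {"delta_pos": [0, 0, 3], "yaw": 0, "grip": 0},
    {"delta_pos": [0, 0, 3], "yaw": 0, "grip": 0},
    {"delta_pos": [0, 0, 3], "yaw": 0, "grip": 0},
  ],
)

```text
clock: 3.53
tool_pos: [0.6116, 0.0924, 0.0692]
tool_rot: [-1.921, -2.485, -0.001]
force: [-2.7, 0.7, 8.9]
gripper_width: 0.0002
grip_force: 4.2
```

drive_tool(
  commands=[
    {"delta_pos": [0, 0, 0.5], "yaw": 0, "grip": 0},
    {"delta_pos": [0, 0, 1], "yaw": 0, "grip": 0},
    {"delta_pos": [0, 0, 1.5], "yaw": 0, "grip": 0},
    {"delta_pos": [0, 0, 1.5], "yaw": 0, "grip": 0},
    {"delta_pos": [0, 0, 1.5], "yaw": 0, "grip": 0},
    {"delta_pos": [0, 0, 1.5], "yaw": 0, "grip": 0},
    {"delta_pos": [0, 0, 1.5], "yaw": 0, "grip": 0},
    {"delta_pos": [0, 0, 1.5], "yaw": 0, "grip": 0},
  ],
)

```text
clock: 4.2
tool_pos: [0.6116, 0.0924, 0.0691]
tool_rot: [-1.921, -2.485, -0.002]
force: [-6.3, -0.4, 17.6]
gripper_width: -0.0001
grip_force: 8.5
```

Corner 1 is solid: 17.6 N and no movement. Lifting and moving to corner 4, along tool -y.

drive_tool(
  commands=[
    {"delta_pos": [0, 0, -20], "yaw": 0, "grip": 0},
    {"delta_pos": [0, 0, -50], "yaw": 0, "grip": 0},
    {"delta_pos": [0, -30, -58], "yaw": 0, "grip": 0},
    {"delta_pos": [0, -65, -58], "yaw": 0, "grip": 0},
    {"delta_pos": [0, -100, -58], "yaw": 0, "grip": 0},
    {"delta_pos": [0, -135, -58], "yaw": 0, "grip": 0},
    {"delta_pos": [0, -165, -58], "yaw": 0, "grip": 0},
    {"delta_pos": [0, -176, -58], "yaw": 0, "grip": 0},
  ],
)

```text
clock: 4.87
tool_pos: [0.4361, 0.0466, 0.1235]
tool_rot: [-1.92, -2.481, 0.004]
force: [-0.5, -0.3, -1.6]
gripper_width: 0.0002
grip_force: 0.0
```

drive_tool(
  commands=[
    {"delta_pos": [0, 0, 15], "yaw": 0, "grip": 0},
    {"delta_pos": [0, 0, 30], "yaw": 0, "grip": 0},
    {"delta_pos": [0, 0, 40], "yaw": 0, "grip": 0},
    {"delta_pos": [0, 0, 40], "yaw": 0, "grip": 0},
    {"delta_pos": [0, 0, 40], "yaw": 0, "grip": 0},
    {"delta_pos": [0, 0, 40], "yaw": 0, "grip": 0},
    {"delta_pos": [0, 0, 40], "yaw": 0, "grip": 0},
    {"delta_pos": [0, 0, 40], "yaw": 0, "grip": 0},
  ],
)

```text
clock: 5.53
tool_pos: [0.4418, 0.0482, 0.0848]
tool_rot: [1.921, 2.485, 0.002]
force: [0.1, 0.2, 0.5]
gripper_width: 0.0001
grip_force: 0.0
```

```bash
python3 -c "
from h import *
go(-87,72,44)"
```

```text
delta mm [-0.3  0.4 15.8] yaw 0.31 t 5.5333 F [0.13 0.17 0.45] tip z 59.83 w 0.0001
```

drive_tool(
  commands=[
    {"delta_pos": [0, 0, 6], "yaw": 0, "grip": 0},
    {"delta_pos": [0, 0, 11], "yaw": 0, "grip": 0},
    {"delta_pos": [0, 0, 14], "yaw": 0, "grip": 0},
    {"delta_pos": [0, 0, 15], "yaw": 0, "grip": 0},
    {"delta_pos": [0, 0, 16], "yaw": 0, "grip": 0},
    {"delta_pos": [0, 0, 17], "yaw": 0, "grip": 0},
    {"delta_pos": [0, 0, 17.5], "yaw": 0, "grip": 0},
    {"delta_pos": [0, 0, 17.5], "yaw": 0, "grip": 0},
  ],
)

```text
clock: 6.2
tool_pos: [0.4405, 0.0481, 0.067]
tool_rot: [-1.92, -2.484, 0.001]
force: [-3.5, 0.0, 6.8]
gripper_width: 0.0002
grip_force: 3.9
```

drive_tool(
  commands=[
    {"delta_pos": [0, 0, 0.5], "yaw": 0, "grip": 0},
    {"delta_pos": [0, 0, 1], "yaw": 0, "grip": 0},
    {"delta_pos": [0, 0, 1.5], "yaw": 0, "grip": 0},
    {"delta_pos": [0, 0, 1.5], "yaw": 0, "grip": 0},
    {"delta_pos": [0, 0, 1.5], "yaw": 0, "grip": 0},
    {"delta_pos": [0, 0, 1.5], "yaw": 0, "grip": 0},
    {"delta_pos": [0, 0, 1.5], "yaw": 0, "grip": 0},
    {"delta_pos": [0, 0, 1.5], "yaw": 0, "grip": 0},
  ],
)

```text
clock: 6.87
tool_pos: [0.4404, 0.0482, 0.0657]
tool_rot: [-1.92, -2.484, 0.001]
force: [-3.6, 0.7, 7.4]
gripper_width: -0.0004
grip_force: 4.5
```

Corner 4 is giving: the tip is 3.4 mm down at only 7.4 N. I'll keep pressing until it stops.

drive_tool(
  commands=[
    {"delta_pos": [0, 0, 0.5], "yaw": 0, "grip": 0},
    {"delta_pos": [0, 0, 1], "yaw": 0, "grip": 0},
    {"delta_pos": [0, 0, 1.5], "yaw": 0, "grip": 0},
    {"delta_pos": [0, 0, 2], "yaw": 0, "grip": 0},
    {"delta_pos": [0, 0, 2], "yaw": 0, "grip": 0},
    {"delta_pos": [0, 0, 2], "yaw": 0, "grip": 0},
    {"delta_pos": [0, 0, 2], "yaw": 0, "grip": 0},
    {"delta_pos": [0, 0, 2], "yaw": 0, "grip": 0},
  ],
)

```text
clock: 7.53
tool_pos: [0.4405, 0.0483, 0.0644]
tool_rot: [-1.92, -2.483, 0.0]
force: [-6.4, 0.7, 17.8]
gripper_width: 0.0003
grip_force: 9.0
```

drive_tool(
  commands=[
    {"delta_pos": [0, 0, 0.5], "yaw": 0, "grip": 0},
    {"delta_pos": [0, 0, 1], "yaw": 0, "grip": 0},
    {"delta_pos": [0, 0, 1], "yaw": 0, "grip": 0},
    {"delta_pos": [0, 0, 1], "yaw": 0, "grip": 0},
    {"delta_pos": [0, 0, 1], "yaw": 0, "grip": 0},
    {"delta_pos": [0, 0, 1], "yaw": 0, "grip": 0},
    {"delta_pos": [0, 0, 1], "yaw": 0, "grip": 0},
    {"delta_pos": [0, 0, 1], "yaw": 0, "grip": 0},
  ],
)

```text
clock: 8.2
tool_pos: [0.4405, 0.0483, 0.0642]
tool_rot: [-1.92, -2.482, 0.0]
force: [-9.3, -0.1, 28.2]
gripper_width: -0.0001
grip_force: 14.0
```

It hits the stop 4.9 mm down, where force climbs to 28 N. Corner 4 is the one that rocks, so I'll let it up gently and go over tab 4.

drive_tool(
  commands=[
    {"delta_pos": [0, 0, -2], "yaw": 0, "grip": 0},
    {"delta_pos": [0, 0, -4], "yaw": 0, "grip": 0},
    {"delta_pos": [0, 0, -6], "yaw": 0, "grip": 0},
    {"delta_pos": [0, 0, -9], "yaw": 0, "grip": 0},
    {"delta_pos": [0, 0, -15], "yaw": 0, "grip": 0},
    {"delta_pos": [0, 0, -35], "yaw": 0, "grip": 0},
    {"delta_pos": [0, 0, -65], "yaw": 0, "grip": 0},
    {"delta_pos": [0, 0, -68], "yaw": 0, "grip": 0},
  ],
)

```text
clock: 8.87
tool_pos: [0.4442, 0.0482, 0.1341]
tool_rot: [1.919, 2.481, 0.01]
force: [1.4, 0.1, -0.0]
gripper_width: -0.0004
grip_force: 0.0
```

drive_tool(
  commands=[
    {"delta_pos": [-6, 14, 0], "yaw": 0, "grip": 0},
    {"delta_pos": [-12, 28, 0], "yaw": 0, "grip": 0},
    {"delta_pos": [-18, 42, 0], "yaw": 0, "grip": 0},
    {"delta_pos": [-22, 53, 0], "yaw": 0, "grip": 0},
    {"delta_pos": [-22, 53, 0], "yaw": 0, "grip": 0},
    {"delta_pos": [-22, 53, 0], "yaw": 0, "grip": 0},
    {"delta_pos": [-22, 53, 0], "yaw": 0, "grip": 0},
    {"delta_pos": [-22, 53, 0], "yaw": 0, "grip": 0},
  ],
)

```text
clock: 9.53
tool_pos: [0.4969, 0.0402, 0.1301]
tool_rot: [-1.92, -2.485, 0.001]
force: [0.5, 0.3, 0.6]
gripper_width: 0.0001
grip_force: 0.0
```

```bash
python3 -c "
from h import *
go(-34,50,50)
a=optics.snapshot('side')[160:280,160:335,::-1]; b=optics.snapshot('top')[130:250,205:320,::-1]
r=lambda i:cv2.resize(i,None,fx=3.2,fy=3.2,interpolation=cv2.INTER_CUBIC)
o=np.hstack([r(a),r(b)]);o=cv2.resize(o,None,fx=790/o.shape[1],fy=790/o.shape[1]);cv2.imwrite('pics/d.png',o)"
```

```text
delta mm [-1.   2.  55.1] yaw 0.33 t 9.5333 F [0.52 0.27 0.58] tip z 105.05 w 0.0001
```

View pics/d.png

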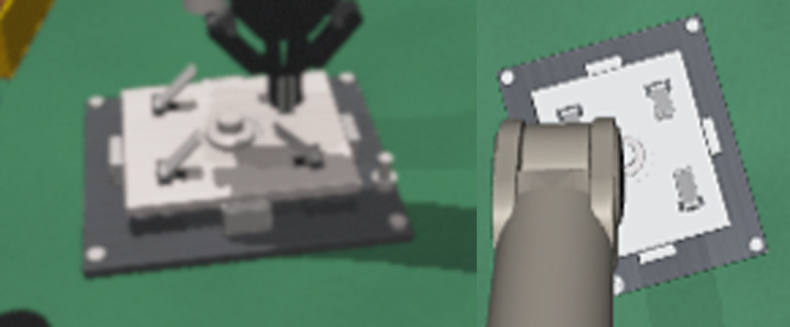

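The side view shows the fingertip at (287,105), right above the standing tab 4 at (290,135). The plate is level again and the other shims are standing. Folding tab 4 down now.

drive_tool(
  commands=[
    {"delta_pos": [-1, 3, 6], "yaw": 0, "grip": 0},
    {"delta_pos": [-1, 3, 12], "yaw": 0, "grip": 0},
    {"delta_pos": [-1, 3, 18], "yaw": 0, "grip": 0},
    {"delta_pos": [-1, 3, 23], "yaw": 0, "grip": 0},
    {"delta_pos": [-1, 3, 28], "yaw": 0, "grip": 0},
    {"delta_pos": [-1, 3, 32], "yaw": 0, "grip": 0},
    {"delta_pos": [-1, 3, 36], "yaw": 0, "grip": 0},
    {"delta_pos": [-1, 3, 40], "yaw": 0, "grip": 0},
  ],
)

```text
clock: 10.3
tool_pos: [0.5006, 0.0397, 0.0896]
tool_rot: [-1.921, -2.485, 0.001]
force: [-0.2, 0.2, 2.3]
gripper_width: 0.0001
grip_force: 0.9
```

drive_tool(
  commands=[
    {"delta_pos": [0, 0, 3], "yaw": 0, "grip": 0},
    {"delta_pos": [0, 0, 6], "yaw": 0, "grip": 0},
    {"delta_pos": [0, 0, 9], "yaw": 0, "grip": 0},
    {"delta_pos": [0, 0, 11], "yaw": 0, "grip": 0},
    {"delta_pos": [0, 0, 13], "yaw": 0, "grip": 0},
    {"delta_pos": [0, 0, 14], "yaw": 0, "grip": 0},
    {"delta_pos": [0, 0, 15], "yaw": 0, "grip": 0},
    {"delta_pos": [0, 0, 15], "yaw": 0, "grip": 0},
  ],
)

```text
clock: 10.97
tool_pos: [0.501, 0.0399, 0.0751]
tool_rot: [-1.921, -2.485, 0.0]
force: [0.7, -0.3, 1.3]
gripper_width: 0.0
grip_force: 0.4
```

drive_tool(
  commands=[
    {"delta_pos": [0, 0, 0.5], "yaw": 0, "grip": 0},
    {"delta_pos": [0, 0, 1], "yaw": 0, "grip": 0},
    {"delta_pos": [0, 0, 1.5], "yaw": 0, "grip": 0},
    {"delta_pos": [0, 0, 2], "yaw": 0, "grip": 0},
    {"delta_pos": [0, 0, 2], "yaw": 0, "grip": 0},
    {"delta_pos": [0, 0, 2], "yaw": 0, "grip": 0},
    {"delta_pos": [0, 0, 2], "yaw": 0, "grip": 0},
    {"delta_pos": [0, 0, 2], "yaw": 0, "grip": 0},
  ],
)

```text
clock: 11.63
tool_pos: [0.5009, 0.0399, 0.0744]
tool_rot: [-1.921, -2.484, -0.0]
force: [-3.4, 0.7, 12.2]
gripper_width: -0.0002
grip_force: 6.2
```

drive_tool(
  commands=[
    {"delta_pos": [0, 0, 0.5], "yaw": 0, "grip": 0},
    {"delta_pos": [0, 0, 1], "yaw": 0, "grip": 0},
    {"delta_pos": [0, 0, 1.5], "yaw": 0, "grip": 0},
    {"delta_pos": [0, 0, 1.5], "yaw": 0, "grip": 0},
    {"delta_pos": [0, 0, 1.5], "yaw": 0, "grip": 0},
    {"delta_pos": [0, 0, 1.5], "yaw": 0, "grip": 0},
    {"delta_pos": [0, 0, 1.5], "yaw": 0, "grip": 0},
    {"delta_pos": [0, 0, 1.5], "yaw": 0, "grip": 0},
  ],
)

```text
clock: 12.3
tool_pos: [0.5009, 0.04, 0.0737]
tool_rot: [-1.92, -2.484, -0.001]
force: [-5.7, 0.2, 20.0]
gripper_width: 0.0001
grip_force: 10.2
```

drive_tool(
  commands=[
    {"delta_pos": [0, 0, -2], "yaw": 0, "grip": 0},
    {"delta_pos": [0, 0, -4], "yaw": 0, "grip": 0},
    {"delta_pos": [0, 0, -8], "yaw": 0, "grip": 0},
    {"delta_pos": [0, 0, -20], "yaw": 0, "grip": 0},
    {"delta_pos": [0, 0, -50], "yaw": 0, "grip": 0},
    {"delta_pos": [0, 0, -85], "yaw": 0, "grip": 0},
    {"delta_pos": [0, 0, -120], "yaw": 0, "grip": 0},
    {"delta_pos": [0, 0, -150], "yaw": 0, "grip": 0},
  ],
)

```text
clock: 12.97
tool_pos: [0.5007, 0.0396, 0.2235]
tool_rot: [1.922, 2.485, -0.0]
force: [0.6, 0.3, -0.8]
gripper_width: 0.0002
grip_force: 0.0
```

drive_tool(
  commands=[
    {"delta_pos": [35, 0, 0], "yaw": 0, "grip": 0},
    {"delta_pos": [70, 0, 0], "yaw": 0, "grip": 0},
    {"delta_pos": [105, 0, 0], "yaw": 0, "grip": 0},
    {"delta_pos": [140, 0, 0], "yaw": 0, "grip": 0},
    {"delta_pos": [175, 0, 0], "yaw": 0, "grip": 0},
    {"delta_pos": [210, 0, 0], "yaw": 0, "grip": 0},
    {"delta_pos": [245, 0, 0], "yaw": 0, "grip": 0},
    {"delta_pos": [280, 0, 0], "yaw": 0, "grip": 0},
  ],
)

```text
clock: 13.63
tool_pos: [0.4293, 0.312, 0.2214]
tool_rot: [-1.921, -2.485, 0.002]
force: [0.7, 0.6, 0.1]
gripper_width: 0.0003
grip_force: 0.0
```

```bash
python3 -c "
from h import *
a=optics.snapshot('side')[160:280,160:335,::-1]; b=optics.snapshot('top')[130:250,205:320,::-1]
r=lambda i:cv2.resize(i,None,fx=3.2,fy=3.2,interpolation=cv2.INTER_CUBIC)
o=np.hstack([r(a),r(b)]);o=cv2.resize(o,None,fx=790/o.shape[1],fy=790/o.shape[1]);cv2.imwrite('pics/e.png',o)"
```

```text
(no output)
```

View pics/e.png

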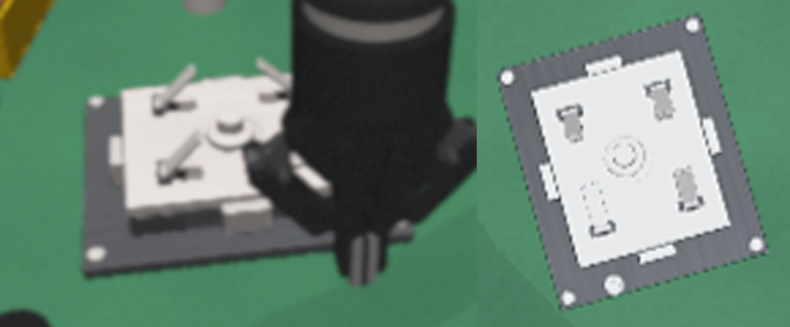

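The top view shows tab 4 lying flat at about (595,205). The other three shims, the hub and the bolt are unmoved, and the arm is clear of everything. Handing in.

```bash
python3 -c "
from cell import job
print(job.close_job())"
```

```text
the job is handed in; nothing more can be done
None
```

The near left corner (corner 4) was the one that rocked: I pushed it down about 4.9 mm to its stop, let it back up, pressed shim 4 flat, left the other three shims standing, and handed the job in at about 14 s; no score came back.

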